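# Hold the shaft collar on the set-screw flat

## Task

Pinch the bare shaft of the bearing unit, feel for its set-screw flat and, with the fingers square on the flat, turn the shaft until the flat faces the screwdriver bit. Then take the larger of the two shaft collars, slip it onto the shaft with its set screw over the flat and pointing at the bit, and push it down to squeeze the spring under the washer by about 4 mm; finish while still gripping the collar and holding it pressed there, ready for the screw to be driven. Leave the other things on the bench where they are.

Things in the scene. Friction and masses are not known exactly. Their poses are not given: they have to be found in the camera images.
- station: Fixed station: aluminium base plate 380 x 140 x 15 mm, 100 mm square riser, grey square flange bearing, its round boss 64 mm across and 74 mm above the bench. A shaft stands upright in the bearing. Origin on the shaft's axis at bench height, z up, +x from the shaft to the screwdriver: black, 34 mm thick, lying level on a rail, its axis 93 mm above the bench, clamps up to 113 mm.
- shaft_top (a point): Top of the upright steel shaft, on its axis, 140 mm above the bench (fixed to the station: does not turn with the shaft). Shaft 25 mm in diameter, 2 mm chamfer on top; it turns without end, with about 0.05 N m of drag, and stays where it is left. One flat, 16 mm wide, runs down its whole length: its face is 9.5 mm from the axis.
- pinch_point (a point): Point on the shaft's axis 130 mm above the bench, a good height to pinch. The shaft is 25 mm thick, but 22 mm square across its flat (shaft_flat); pinched A degrees off square (up to 40): 12.5 x (1 + cos(40.5 - A)) mm, less about 0.5 mm that the pads give. No reading tells where the flat faces: feel or see it. At first it faces 23 to 97 degrees counter-clockwise (from above) of the bit.
- bit_tip (a point): Tip of the thin horizontal hex bit of the screwdriver, 62 mm from the shaft's axis along the station's +x, 93 mm above the bench, pointing at the shaft.
- washer (a joint): Thrust washer (38 mm across, 3 mm thick) on a wave spring round the foot of the shaft. 0 = free, its top 89 mm above the bench; grows as it is pushed down, in m, at most 0.008. The spring pushes back with 2 N at 0 and 2 N more per mm (10 N at 4 mm).
- collar: Loose steel shaft collar, the larger of two, lying flat: ring 40 mm outside, bore 26.2 mm, 16 mm high, 100 g. Origin at the centre of its underside, z up, +x to its M8 set screw at half height. The screw's tip stands 2.5 mm into the bore, 10.6 mm from the axis, so the collar goes down the shaft only with the screw within about 15 degrees of the flat.
- collar_screw (a point): Outer end of the collar's set screw: 24.5 mm from the collar's axis, 8 mm above its underside; it sticks 4.5 mm out of the ring and is 8 mm thick. Grip the ring at right angles to it.
- small_collar: Bystander: smaller shaft collar, 32 mm outside, 14 mm high, bore too small for the shaft. It, the larger collar and the spare bearing lie in any of three places. Leave alone.
- spare_bearing: Bystander: ball bearing, 52 mm outside, 15 mm high, lying flat. Leave alone.
- wrench: Bystander: open-ended wrench, 180 mm long, lying flat. Leave alone.
- hex_key: Bystander: L-shaped hex key, 90 x 30 mm, lying flat. Leave alone.
- screw_bin_a: Bystander: green bin of screws, 150 x 100 x 70 mm. Leave alone.
- screw_bin_b: Bystander: green bin of screws, 150 x 100 x 70 mm. Leave alone.
- grease_jar: Bystander: grease jar, 64 mm across, 60 mm high. Leave alone.

How it is judged:
On the way, in this order (a step that is already met when the one before it is completed fails the run):
1. the fingers hold the bare shaft on its flat and the flat faces the bit (within about 20 degrees), the collar not yet moved (contact force between the fingers and shaft_flat above 3 N and x of shaft_flat in the frame of station above 0.006 m and y of shaft_flat in the frame of station between -0.0026 and 0.0026 m and distance of collar from where it was at the start of the episode below 0.01 m), for 0.2 s.
2. the collar is on the shaft, its screw on the flat (horizontal distance between collar and shaft_top below 0.004 m and z of collar in the frame of station below 0.115 m), for 0.1 s.
At the end, for the whole second after the job is handed in: Collar level on the shaft (within 4 mm of its axis, 0.1 rad), screw on the flat and its end within 5 mm sideways of the line to the bit, spring squeezed by 2.5 to 6 mm under it, and the fingers still gripping the collar there (over 25 N), at rest (horizontal distance between collar and shaft_top below 0.004 m and angle between collar's own z axis and vertical below 0.1 rad and z of collar in the frame of station between 0.082 and 0.0875 m and value of joint washer between 0.0025 and 0.006 m and x of collar_screw in the frame of station above 0.02 m and y of collar_screw in the frame of station between -0.005 and 0.005 m and linear speed of collar below 0.02 m/s and x of shaft_flat in the frame of collar above 0.006 m and y of shaft_flat in the frame of collar between -0.0025 and 0.0025 m and contact force between the fingers and collar above 25 N); the arm keeps its last pose, push and grip.
It fails at once if another thing on the bench was moved by more than 25 mm (distance of any of small_collar, spare_bearing, wrench, hex_key, screw_bin_a, screw_bin_b, grease_jar from where it was at the start of the episode above 0.025 m).
It also fails if it takes over 64 s, if anything falls off the work surface, if the arm or the gripper's body presses on something with over 40 N, if the wrist force passes 120 N, or if a joint passes its speed limit or range.

## Robot

A 7-joint arm with a two-finger parallel gripper is mounted at the origin on the work surface. World frame = base frame: x ahead of the robot, y to its left, z up, the work surface at z = 0. Lengths are in m, angles in rad, forces in N, time in s.
With the tool pointing down it reaches from about 0.4 to 0.925 m from the base axis. Payload 4.1 kg.
Tool frame: the origin (TCP) lies on the centre line of the jaws, within the pads' length; the fingertips stand 22 mm ahead of it and the grasp point (between the pads) lies 3 mm ahead of it; z points along the fingers, x is the direction in which the jaws open and shut, and the axes are right-handed (so a half turn about z gives the same grasp; the last joint's range is limited). The gripper opens to 85 mm and grips with 20 to 120 N. Pads are 22 mm wide; open, the fingers measure 114 mm over their backs; the gripper's body (76 mm by 85 mm) begins 54 mm behind the grasp point. The pads swing forward as they close: fully open they stand 13 mm farther back than shut.
Start: joints at [-1.419, 0.398, 0.045, 1.537, -0.019, 1.207, -0.051], TCP at [0.161, 0.63, 0.253] pointing down, gripper open.
Joint ranges: [-2.82, 2.82], [-0.49, 2.23], [-1.37, 1.46], [0, 2.46], [-1.36, 4.5], [0.23, 2], [-2.94, 2.94]. Speed limits (rad/s): [2.57, 2.57, 3.14, 3.14, 3.14, 3.14, 3.14].

## Interface

Orientations are given as a unit quaternion [w, x, y, z].
In Python, from station import sense, read_camera, hand_in gives the robot as it stands.
- The arm moves only by the shell command python3 -m crank 'ROWS' [FORCE]. ROWS is JSON, a list of rows, each an object of numbers: "tx", "ty", "tz": the shift along the tool's x, y, z in units of 25 mm (1.0 is 25 mm); "wx", "wy", "wz": the turn, a rotation vector about the tool's x, y, z in rad; "grip": the closure, from 0 (fully open) to 1 (shut). In form: [{"tx": .., "ty": .., "tz": .., "wx": .., "wy": .., "wz": .., "grip": ..}, ...]. A call has 1 to 10 rows; each row shifts and turns the commanded pose from where the row before left it, along the tool's axes as they then stand; what a row does not reach is not made up. A row lasts 1/12 s, in which the tool goes at most 41.7 mm and 7.16 degrees, less where a joint would pass 70% of its speed; a pose out of reach is approached as far as the arm can. A call is refused whole if a number of a shift passes 1 or a number of a turn 0.125, either way. A call with a gripper value outside its range is refused whole. The fingers move at their own pace and stop on an object; FORCE is the grip in N (left out, the last holds). Time passes only in rows, so rows that do not move let the fingers close. It gives the time, the measured TCP pose, the force and the opening at its end, in the units of the state.
- sense(): the state, without advancing time (a new reading comes with each control period).
- read_camera(name): name is "scene" or "top" or "wrist"; returns a dict with "color" (384x512x3 uint8, blue, green, red), "mtx" (3x3 intrinsics, pixels), "position" and "rotation" of the camera in the world; the wrist camera has in their place "mount" (4x4, takes a point from camera to tool coordinates, whose origin is the TCP and whose axes are the tool frame's). Camera axes: x right, y up, looking along -z (the intrinsics and any distortion apply to the point x, -y, -z); pixel columns grow to the right and rows downward; lengths in m; the calibration is good to about 2 mm. A picture is of the moment at which its call begins: read the wrist's pose just before it. There is no depth.
- hand_in(): hands the job in, once; it reports no verdict.
The state is a dict: "t": time; "qpos": joint angles; "joint_velocities": joint speeds; "joint_torque": joint torques, N m; "eef_pos": TCP position; "eef_rot": TCP orientation; "force": force on the tool from outside, world axes, zero at the start; "moment": the same for the moment, N m; "width": finger opening in m.
Only numpy, scipy, OpenCV 4.12 (cv2) and the standard library are available. Lean on these libraries where they do the work, as an engineer would, in place of code of your own. Each camera call takes 0.05 s, during which the arm holds its last target. There are 200 camera calls.

## Working session

There is one attempt and no reset: what is moved stays moved. The work goes in short steps, Python scripts to look and compute and a shell command to move; the robot and the scene stay as the last step left them, time stands still between calls to the robot, and variables do not carry over. Pictures are saved under pics/ and viewed, about 8 in all and at most 12, crops included, and the job is handed in when it is done.

```bash
ls; mkdir -p pics; cat > h.py <<'E'
import numpy as np, cv2, json
from scipy.spatial.transform import Rotation as R
from station import sense, read_camera, hand_in
def pose():
    s=sense(); q=s["eef_rot"]; return np.array(s["eef_pos"]), R.from_quat([q[1],q[2],q[3],q[0]])
def cam(name):
    p,r=pose(); c=read_camera(name); K=np.array(c["mtx"])
    if "mount" in c:
        M=np.array(c["mount"]); Rw=r.as_matrix()@M[:3,:3]; P=p+r.as_matrix()@M[:3,3]
    else:
        P=np.array(c["position"]); Rw=np.array(c["rotation"])
        if Rw.shape!=(3,3): Rw=R.from_quat(np.roll(Rw,-1)).as_matrix()
    return c["color"],K,P,Rw,c
def ray(K,P,Rw,uv):
    d=Rw@np.array([(uv[0]-K[0,2])/K[0,0],-(uv[1]-K[1,2])/K[1,1],-1.]); return d
def atz(K,P,Rw,uv,z):
    d=ray(K,P,Rw,uv); return P+d*(z-P[2])/d[2]
def proj(K,P,Rw,X):
    c=Rw.T@(np.asarray(X)-P); return np.array([K[0,0]*c[0]/-c[2]+K[0,2],K[1,1]*c[1]/c[2]+K[1,2]])
def save(name,path):
    im,K,P,Rw,c=cam(name); cv2.imwrite(path,im); np.savez(path[:-4]+".npz",K=K,P=P,R=Rw)
    return im,K,P,Rw,c
def load(path):
    d=np.load(path[:-4]+".npz"); return d["K"],d["P"],d["R"]
E
python3 - <<'E'
from h import *
for n in("scene","top","wrist"):
    im,K,P,Rw,c=save(n,f"pics/{n}0.png"); print(n,[k for k in c],K.tolist(),P,Rw.round(3).tolist(),c.get("distortion"))
print(sense())
a=cv2.imread("pics/top0.png");b=cv2.imread("pics/scene0.png")
cv2.imwrite("pics/a.png",cv2.resize(a,(800,600)))
E
```

```text
pics
scene ['color', 'mtx', 'position', 'rotation'] [[455.57026757529366, 0.0, 256.1988488133107], [0.0, 455.57026757529366, 194.032266028543], [0.0, 0.0, 1.0]] [ 1.30748367 -0.18387717  1.12019381] [[0.351, -0.713, 0.607], [0.936, 0.271, -0.223], [-0.006, 0.647, 0.763]] None
top ['color', 'mtx', 'position', 'rotation'] [[478.29021173053997, 0.0, 256.05967678488963], [0.0, 478.29021173053997, 193.21737214614788], [0.0, 0.0, 1.0]] [0.25040582 0.07904725 1.41639162] [[-0.018, 0.984, -0.179], [-1.0, -0.02, -0.01], [-0.013, 0.179, 0.984]] None
wrist ['color', 'mtx', 'mount'] [[297.5964364263303, 0.0, 255.025737760924], [0.0, 297.5964364263303, 185.05531249402446], [0.0, 0.0, 1.0]] [0.09779696 0.64576441 0.37319067] [[0.249, -0.936, -0.25], [0.969, 0.24, 0.067], [-0.002, -0.259, 0.966]] None
{'t': 0.15, 'qpos': array([-1.41898755,  0.39901377,  0.04499287,  1.53754606, -0.01867255,
        1.20689259, -0.05066311]), 'joint_velocities': array([ 0.00018511, -0.00257412, -0.00082978, -0.00431994,  0.00099087,
       -0.00112347, -0.00031156]), 'joint_torque': array([ 2.75483450e-03, -4.75562096e+01,  1.36728957e+00, -2.54512596e+01,
        1.19370202e-02,  6.51765222e-03,  1.27331720e-05]), 'eef_pos': array([0.16116444, 0.62926194, 0.25252634]), 'eef_rot': array([ 4.82714223e-04,  7.89933794e-01,  6.13191718e-01, -5.33837572e-04]), 'force': array([ 0.82341411,  0.05251991, -0.48448161]), 'moment': array([ 0.02519044, -0.01797947,  0.04392452]), 'width': 0.08565692204677848}
```

View pics/a.png

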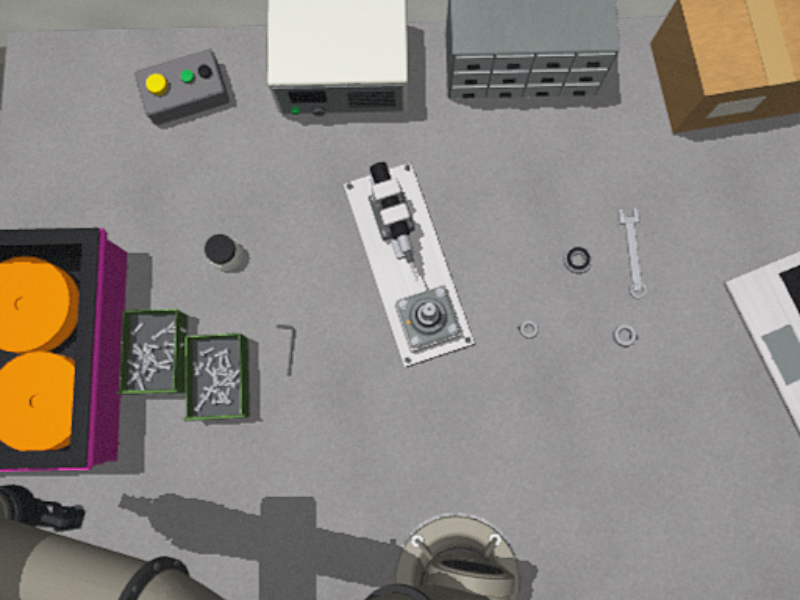

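View pics/scene0.png

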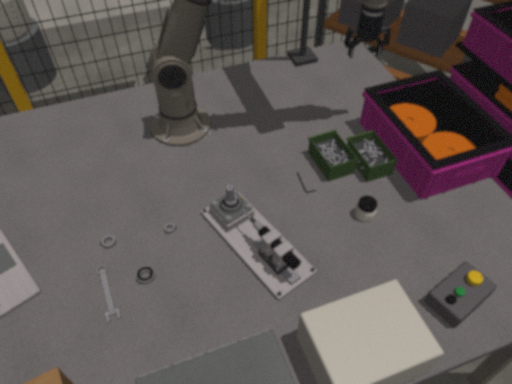

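The top view shows the shaft at about (429,310)/1.5625, the larger collar at (625,335), the small collar at (529,329) and the screwdriver up-left of the shaft. I'll zoom in to measure.

```bash
python3 - <<'E'
from h import *
t=cv2.imread("pics/top0.png");s=cv2.imread("pics/scene0.png")
def crop(im,x,y,w,h,k): return cv2.resize(im[y:y+h,x:x+w],None,fx=k,fy=k,interpolation=cv2.INTER_CUBIC)
A=crop(t,240,165,66,50,6)   # station
B=crop(t,370,189,66,50,6)   # collar
C=crop(s,200,178,66,50,6); D=crop(s,85,215,66,50,6)
cv2.imwrite("pics/b.png",np.vstack([np.hstack([A,B]),np.hstack([C,D])]))
E
```

```text
(no output)
```

View pics/b.png

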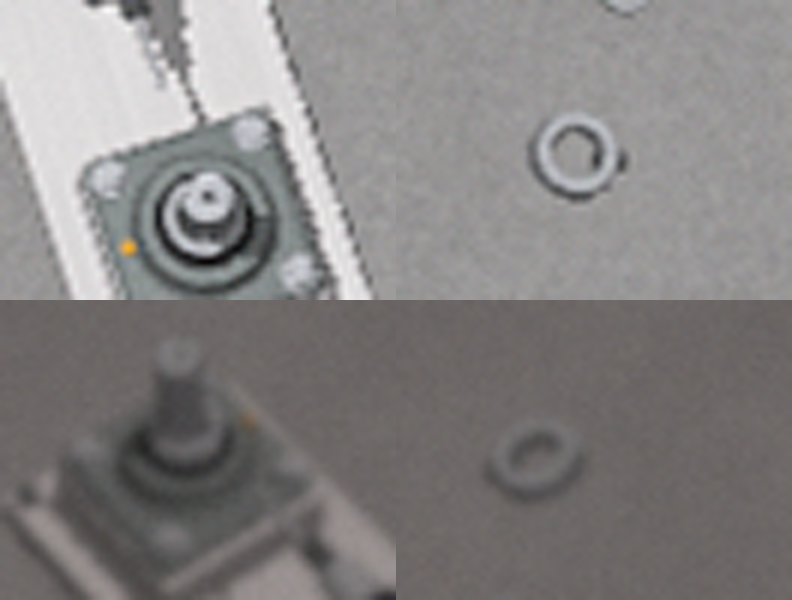

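```bash
cat >> h.py <<'E'
def tri(obs):
    A=np.zeros((3,3));b=np.zeros(3)
    for (K,P,Rw,uv) in obs:
        d=ray(K,P,Rw,uv);d/=np.linalg.norm(d);M=np.eye(3)-np.outer(d,d);A+=M;b+=M@P
    return np.linalg.solve(A,b)
def yaw():  # world direction of tool x (deg)
    p,r=pose(); x=r.as_matrix()[:,0]; return np.degrees(np.arctan2(x[1],x[0]))
E
python3 - <<'E'
from h import *
T=load("pics/top0.png");S=load("pics/scene0.png")
print("shaft",tri([(*T,(274.4,197.3)),(*S,(229.4,186.6))]),atz(*T,(274.4,197.3),.14))
print("collar",tri([(*T,(399.8,214.1)),(*S,(108.1,239.9))]),atz(*T,(399.8,214.1),.016))
f=lambda x,y:(x/1.5625,y/1.5625)
for n,a in dict(c1=f(347,186),c2=f(408,166),c3=f(471,342),c4=f(407,363)).items(): print(n,atz(*T,a,.015))
print("scr",atz(*T,(370+(622-396)/6-.4,189+158/6-.4),.008))
for n,a,z in(("small",f(529,329),.014),("spare",f(578,260),.015),("wr",f(630,212),0),("wr2",f(638,292),0),("jar",f(220,248),.06),("key",f(290,350),0)): print(n,atz(*T,a,z))
p,r=pose();print(p,r.as_matrix().round(3),yaw(), read_camera("wrist")["mount"])
E
```

```text
shaft [0.47134833 0.04160978 0.13720484] [0.47097043 0.04210349 0.14      ]
collar [ 0.43544381 -0.33012307  0.01158939] [ 0.43486141 -0.32884962  0.016     ]
c1 [0.73939857 0.1928899  0.015     ]
c2 [0.77795286 0.07233607 0.015     ]
c3 [ 0.42647089 -0.03953128  0.015     ]
c4 [0.38912945 0.081882   0.015     ]
scr [ 0.43300233 -0.35298828  0.008     ]
small [ 0.44919332 -0.14999402  0.014     ]
spare [ 0.58085985 -0.2501853   0.015     ]
wr [ 0.67885889 -0.36121089  0.        ]
wr2 [ 0.51885303 -0.36490313  0.        ]
jar [0.60736896 0.42825401 0.06      ]
key [0.41971762 0.30461422 0.        ]
[0.16116444 0.62926194 0.25252634] [[ 0.248  0.969 -0.   ]
 [ 0.969 -0.248 -0.001]
 [-0.001  0.    -1.   ]] 75.64130757637012 [[ 9.99999675e-01  4.75593739e-04  6.51589113e-04  1.55197452e-04]
 [ 6.27936447e-04 -9.65974474e-01 -2.58636659e-01 -6.55040797e-02]
 [ 5.06412475e-04  2.58636984e-01 -9.65974458e-01 -1.20852564e-01]
 [ 0.00000000e+00  0.00000000e+00  0.00000000e+00  1.00000000e+00]]
```

```bash
R='{"tx":-0.98,"ty":0.89,"tz":0}'; python3 -m crank '[{"tx":-0.98,"ty":0.89},{"tx":-0.98,"ty":0.89},{"tx":-0.98,"ty":0.89},{"tx":-0.98,"ty":0.89},{"tx":-0.98,"ty":0.89},{"tx":-0.98,"ty":0.89},{"tx":-0.98,"ty":0.89},{"tx":-0.98,"ty":0.89},{"tx":-0.98,"ty":0.89},{"tx":-0.98,"ty":0.89}]' 40
python3 -m crank '[{"tx":-0.98,"ty":0.89},{"tx":-0.98,"ty":0.89},{"tx":-0.98,"ty":0.89},{"tx":-0.98,"ty":0.89},{"tx":-0.98,"ty":0.89},{"tx":-0.98,"ty":0.89},{"tx":-0.98,"ty":0.89},{"tx":-0.98,"ty":0.89},{"tx":-0.98,"ty":0.89},{"tz":0.5}]'
python3 -c "
from h import *
print(yaw(),pose()[0],sense()['qpos'])"
```

```text
75.63386762915287 [0.16119337 0.62935241 0.25269164] [-1.41900725  0.39891019  0.04504924  1.53732766 -0.01870022  1.20692926
 -0.05075468]schema error: expected keys tx, ty, tz, wx, wy, wz, grip
schema error: expected keys tx, ty, tz, wx, wy, wz, grip
```

```bash
python3 -m crank '[{"tx":-0.98,"ty":0.89,"tz":0,"wx":0,"wy":0,"wz":0,"grip":0},{"tx":-0.98,"ty":0.89,"tz":0,"wx":0,"wy":0,"wz":0,"grip":0},{"tx":-0.98,"ty":0.89,"tz":0,"wx":0,"wy":0,"wz":0,"grip":0},{"tx":-0.98,"ty":0.89,"tz":0,"wx":0,"wy":0,"wz":0,"grip":0},{"tx":-0.98,"ty":0.89,"tz":0,"wx":0,"wy":0,"wz":0,"grip":0},{"tx":-0.98,"ty":0.89,"tz":0,"wx":0,"wy":0,"wz":0,"grip":0},{"tx":-0.98,"ty":0.89,"tz":0,"wx":0,"wy":0,"wz":0,"grip":0},{"tx":-0.98,"ty":0.89,"tz":0,"wx":0,"wy":0,"wz":0,"grip":0},{"tx":-0.98,"ty":0.89,"tz":0,"wx":0,"wy":0,"wz":0,"grip":0},{"tx":-0.98,"ty":0.89,"tz":0,"wx":0,"wy":0,"wz":0,"grip":0}]' 40
python3 -m crank '[{"tx":-0.98,"ty":0.89,"tz":0,"wx":0,"wy":0,"wz":0,"grip":0},{"tx":-0.98,"ty":0.89,"tz":0,"wx":0,"wy":0,"wz":0,"grip":0},{"tx":-0.98,"ty":0.89,"tz":0,"wx":0,"wy":0,"wz":0,"grip":0},{"tx":-0.98,"ty":0.89,"tz":0,"wx":0,"wy":0,"wz":0,"grip":0},{"tx":-0.98,"ty":0.89,"tz":0,"wx":0,"wy":0,"wz":0,"grip":0},{"tx":-0.98,"ty":0.89,"tz":0,"wx":0,"wy":0,"wz":0,"grip":0},{"tx":-0.98,"ty":0.89,"tz":0,"wx":0,"wy":0,"wz":0,"grip":0},{"tx":-0.98,"ty":0.89,"tz":0,"wx":0,"wy":0,"wz":0,"grip":0},{"tx":-0.98,"ty":0.89,"tz":0.5,"wx":0,"wy":0,"wz":0,"grip":0},{"tx":0,"ty":0,"tz":0.5,"wx":0,"wy":0,"wz":0,"grip":0}]'
python3 -c "
from h import *
print(yaw(),pose()[0],sense()['qpos'])
save('wrist','pics/w1.png')"
```

```text
t: 1.03
eef_pos: [0.3165, 0.3355, 0.2533]
eef_rot: [-0.0, 0.79, 0.613, 0.0]
force: [-0.2, 0.7, 0.2]
width: 0.0855
t: 1.87
eef_pos: [0.4584, 0.0672, 0.2292]
eef_rot: [0.002, 0.793, 0.609, 0.001]
force: [-0.9, -0.4, -0.1]
width: 0.0856
75.07438501674808 [0.4583966  0.06719223 0.22915448] [-0.74505919  0.08743771  0.53832959  2.00826442 -0.04805812  1.05448109
  1.12544065]
```

View pics/w1.png

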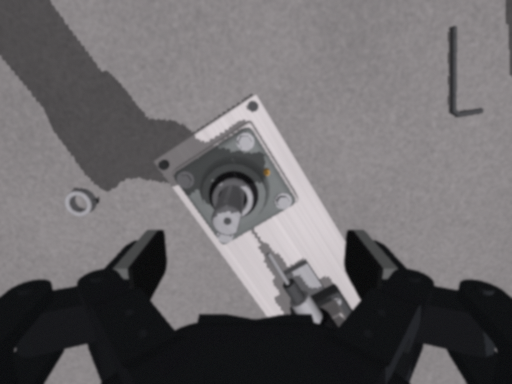

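```bash
python3 -m crank '[{"tx":-0.97,"ty":0.2,"tz":0.5,"wx":0,"wy":0,"wz":0,"grip":0},{"tx":0,"ty":0.5,"tz":0.5,"wx":0,"wy":0,"wz":0,"grip":0},{"tx":0,"ty":0,"tz":0,"wx":0,"wy":0,"wz":0,"grip":0},{"tx":0,"ty":0,"tz":0,"wx":0,"wy":0,"wz":0,"grip":0}]'
python3 -c "
from h import *
print(yaw(),pose()[0])
im,K,P,Rw,c=save('wrist','pics/w2.png')
u=proj(K,P,Rw,[.471,.042,.14]);print(u)
x,y=np.round(u).astype(int);x0,y0=x-50,y-40
c=cv2.resize(im[y0:y0+75,x0:x0+100],None,fx=7,fy=7,interpolation=cv2.INTER_CUBIC);print(x0,y0)
cv2.imwrite('pics/w2c.png',cv2.convertScaleAbs(c,alpha=1.2))"
```

```text
t: 2.25
eef_pos: [0.4658, 0.0468, 0.2031]
eef_rot: [-0.0, 0.79, 0.613, -0.001]
force: [-0.6, -0.5, 0.7]
width: 0.0856
75.65629442010696 [0.46579509 0.04677621 0.20309729]
[249.98083324 218.12324737]
200 178
```

View pics/w2c.png

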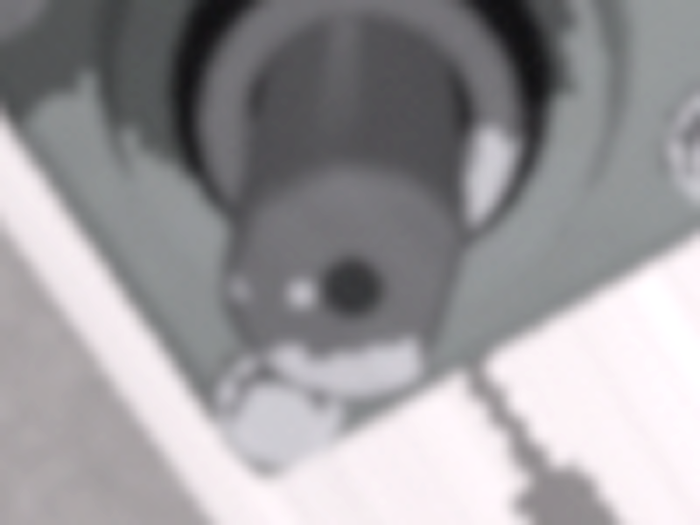

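The shaft's top centre is at (249.8,218.5), as predicted. Its straight edge on the right of the crop, (460,240)-(425,365), puts the flat at about yaw 60°, roughly 42° counter-clockwise of the bit.

```bash
python3 -m crank '[{"tx":0,"ty":0,"tz":0,"wx":0,"wy":0,"wz":0.09,"grip":0},{"tx":0,"ty":0,"tz":0,"wx":0,"wy":0,"wz":0.09,"grip":0},{"tx":0,"ty":0,"tz":0,"wx":0,"wy":0,"wz":0.09,"grip":0},{"tx":-0.12,"ty":0.28,"tz":0,"wx":0,"wy":0,"wz":0,"grip":0},{"tx":0,"ty":0,"tz":0.7,"wx":0,"wy":0,"wz":0,"grip":0},{"tx":0,"ty":0,"tz":0.7,"wx":0,"wy":0,"wz":0,"grip":0},{"tx":0,"ty":0,"tz":0.7,"wx":0,"wy":0,"wz":0,"grip":0},{"tx":0,"ty":0,"tz":0.7,"wx":0,"wy":0,"wz":0,"grip":0},{"tx":0,"ty":0,"tz":0,"wx":0,"wy":0,"wz":0,"grip":0},{"tx":0,"ty":0,"tz":0,"wx":0,"wy":0,"wz":0,"grip":0}]'
python3 -c "
from h import *
print(yaw(),pose()[0],sense()['qpos'])"
```

```text
t: 3.13
eef_pos: [0.4707, 0.0402, 0.1333]
eef_rot: [-0.0, 0.865, 0.502, -0.001]
force: [-0.0, 0.1, 1.1]
width: 0.0852
60.28622894826046 [0.47066704 0.04016789 0.13334593] [-0.67053086  0.25627918  0.56924967  2.08956484 -0.18364432  0.84430427
  1.05884679]
```

Close at 20 N and feel.

```bash
python3 -m crank '[{"tx":0,"ty":0,"tz":0,"wx":0,"wy":0,"wz":0,"grip":1},{"tx":0,"ty":0,"tz":0,"wx":0,"wy":0,"wz":0,"grip":1},{"tx":0,"ty":0,"tz":0,"wx":0,"wy":0,"wz":0,"grip":1},{"tx":0,"ty":0,"tz":0,"wx":0,"wy":0,"wz":0,"grip":1},{"tx":0,"ty":0,"tz":0,"wx":0,"wy":0,"wz":0,"grip":1},{"tx":0,"ty":0,"tz":0,"wx":0,"wy":0,"wz":0,"grip":1},{"tx":0,"ty":0,"tz":0,"wx":0,"wy":0,"wz":0,"grip":1},{"tx":0,"ty":0,"tz":0,"wx":0,"wy":0,"wz":0,"grip":1},{"tx":0,"ty":0,"tz":0,"wx":0,"wy":0,"wz":0,"grip":1},{"tx":0,"ty":0,"tz":0,"wx":0,"wy":0,"wz":0,"grip":1}]' 20
python3 -c "
from h import *
s=sense();print(yaw(),pose()[0],s['width'],s['force'],s['moment'])"
```

```text
t: 3.97
eef_pos: [0.4713, 0.0403, 0.1338]
eef_rot: [-0.0, 0.865, 0.501, 0.001]
force: [-0.6, 1.4, 5.0]
width: 0.0214
60.17882982917805 [0.47127121 0.04026779 0.13383612] 0.021441581709075647 [-0.58566341  1.3579026   5.03192926] [0.17729948 0.2453024  0.0544946 ]
```

21.44 mm matches 22 − 0.5, so the fingers are square on the flat. Now I turn it 42.7°.

```bash
python3 -m crank '[{"tx":0,"ty":0,"tz":0,"wx":0,"wy":0,"wz":0,"grip":1},{"tx":0,"ty":0,"tz":0,"wx":0,"wy":0,"wz":0,"grip":1},{"tx":0,"ty":-0.006,"tz":0,"wx":0,"wy":0,"wz":0.1,"grip":1},{"tx":0,"ty":-0.006,"tz":0,"wx":0,"wy":0,"wz":0.1,"grip":1},{"tx":0,"ty":-0.006,"tz":0,"wx":0,"wy":0,"wz":0.1,"grip":1},{"tx":0,"ty":-0.006,"tz":0,"wx":0,"wy":0,"wz":0.1,"grip":1},{"tx":0,"ty":-0.006,"tz":0,"wx":0,"wy":0,"wz":0.1,"grip":1},{"tx":0,"ty":-0.006,"tz":0,"wx":0,"wy":0,"wz":0.1,"grip":1},{"tx":0,"ty":-0.006,"tz":0,"wx":0,"wy":0,"wz":0.1,"grip":1},{"tx":0,"ty":-0.003,"tz":0,"wx":0,"wy":0,"wz":0.045,"grip":1}]' 50
python3 -m crank '[{"tx":0,"ty":0,"tz":0,"wx":0,"wy":0,"wz":0,"grip":1},{"tx":0,"ty":0,"tz":0,"wx":0,"wy":0,"wz":0,"grip":1},{"tx":0,"ty":0,"tz":0,"wx":0,"wy":0,"wz":0,"grip":1},{"tx":0,"ty":0,"tz":0,"wx":0,"wy":0,"wz":0,"grip":1}]'
python3 -c "
from h import *
s=sense();print(yaw(),pose()[0],s['width'],s['force'],s['moment'],s['qpos'])
im,K,P,Rw,c=save('wrist','pics/w3.png')"
```

```text
t: 4.8
eef_pos: [0.4704, 0.0409, 0.1339]
eef_rot: [-0.0, 0.989, 0.15, 0.0]
force: [-1.6, 0.6, 8.0]
width: 0.0207
t: 5.13
eef_pos: [0.4703, 0.0408, 0.1339]
eef_rot: [-0.0, 0.988, 0.152, 0.0]
force: [-1.0, -0.4, 8.0]
width: 0.0209
17.4663815134796 [0.47033226 0.04078715 0.13389025] 0.020887157658704553 [-1.03668979 -0.35446827  7.97799547] [ 0.08923664  0.39398709 -0.03699474] [-0.79727942  0.28094554  0.72154969  2.09303622 -0.24691163  0.85041427
  0.37408873]
```

View pics/w3.png

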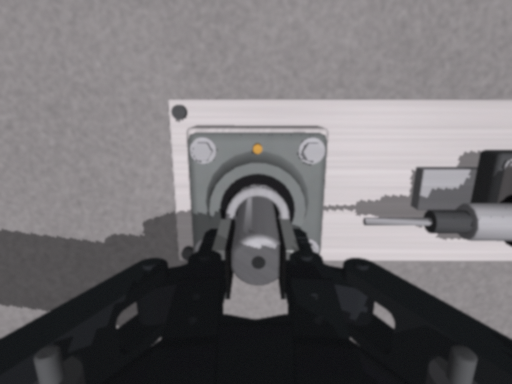

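The tool and station are parallel: the bit lies level in the image at (365-430,221) and the shaft hole is at (258,262). Step 1 is held, so I release, rise and go to the collar.

```bash
python3 -m crank '[{"tx":0,"ty":0,"tz":0,"wx":0,"wy":0,"wz":0,"grip":1},{"tx":0,"ty":0,"tz":0,"wx":0,"wy":0,"wz":0,"grip":0},{"tx":0,"ty":0,"tz":0,"wx":0,"wy":0,"wz":0,"grip":0},{"tx":0,"ty":0,"tz":0,"wx":0,"wy":0,"wz":0,"grip":0},{"tx":0,"ty":0,"tz":0,"wx":0,"wy":0,"wz":0,"grip":0},{"tx":0,"ty":0,"tz":-0.9,"wx":0,"wy":0,"wz":0,"grip":0},{"tx":0,"ty":0,"tz":-0.9,"wx":0,"wy":0,"wz":0,"grip":0},{"tx":0,"ty":0,"tz":-0.9,"wx":0,"wy":0,"wz":0,"grip":0},{"tx":0,"ty":0,"tz":0,"wx":0,"wy":0,"wz":0,"grip":0},{"tx":0,"ty":0,"tz":0,"wx":0,"wy":0,"wz":0,"grip":0}]'
python3 -c "
from h import *
print(pose()[0]); save('wrist','pics/w4.png')
L=load('pics/w3.png'); print('hole',atz(*L,(258,262),.14),'bit',atz(*L,(366,221),.093))"
python3 -m crank '[{"tx":-0.414,"ty":0.98,"tz":0,"wx":0,"wy":0,"wz":0,"grip":0},{"tx":-0.414,"ty":0.98,"tz":0,"wx":0,"wy":0,"wz":0,"grip":0},{"tx":-0.414,"ty":0.98,"tz":0,"wx":0,"wy":0,"wz":0,"grip":0},{"tx":-0.414,"ty":0.98,"tz":0,"wx":0,"wy":0,"wz":0,"grip":0},{"tx":-0.414,"ty":0.98,"tz":0,"wx":0,"wy":0,"wz":0,"grip":0},{"tx":-0.414,"ty":0.98,"tz":0,"wx":0,"wy":0,"wz":0,"grip":0},{"tx":-0.414,"ty":0.98,"tz":0,"wx":0,"wy":0,"wz":0,"grip":0},{"tx":-0.414,"ty":0.98,"tz":0,"wx":0,"wy":0,"wz":0,"grip":0},{"tx":-0.414,"ty":0.98,"tz":0,"wx":0,"wy":0,"wz":0,"grip":0},{"tx":-0.414,"ty":0.98,"tz":0,"wx":0,"wy":0,"wz":0,"grip":0}]'
python3 -m crank '[{"tx":-0.414,"ty":0.98,"tz":0,"wx":0,"wy":0,"wz":0,"grip":0},{"tx":-0.414,"ty":0.98,"tz":0.5,"wx":0,"wy":0,"wz":0,"grip":0},{"tx":-0.414,"ty":0.98,"tz":0.5,"wx":0,"wy":0,"wz":0,"grip":0},{"tx":-0.414,"ty":0.98,"tz":0.5,"wx":0,"wy":0,"wz":0,"grip":0},{"tx":0,"ty":0,"tz":0.5,"wx":0,"wy":0,"wz":0.1,"grip":0},{"tx":0,"ty":0,"tz":0.5,"wx":0,"wy":0,"wz":0.1,"grip":0},{"tx":0,"ty":0,"tz":0,"wx":0,"wy":0,"wz":0.1,"grip":0},{"tx":0,"ty":0,"tz":0,"wx":0,"wy":0,"wz":0.1,"grip":0},{"tx":0,"ty":0,"tz":0,"wx":0,"wy":0,"wz":0,"grip":0},{"tx":0,"ty":0,"tz":0,"wx":0,"wy":0,"wz":0,"grip":0}]'
python3 -c "
from h import *
print(yaw(),pose()[0],sense()['qpos'])
im,K,P,Rw,c=save('wrist','pics/w5.png')
u=proj(K,P,Rw,[.435,-.329,.016]);print(u)
x0,y0=np.round(u).astype(int)-[60,50]
a=cv2.resize(im[y0:y0+100,x0:x0+120],None,fx=5,fy=5,interpolation=cv2.INTER_CUBIC);print(x0,y0)
cv2.imwrite('pics/w5c.png',a)"
```

```text
t: 6.02
eef_pos: [0.4709, 0.041, 0.2016]
eef_rot: [-0.001, 0.988, 0.152, 0.001]
force: [-0.2, -0.8, -0.6]
width: 0.0855
[0.4708654  0.0410113  0.20164059]
hole [0.47126465 0.04172636 0.14      ] bit [0.53160839 0.06062108 0.093     ]
t: 6.9
eef_pos: [0.4438, -0.2248, 0.1993]
eef_rot: [-0.001, 0.988, 0.152, -0.001]
force: [0.6, -0.3, -0.2]
width: 0.0858
t: 7.73
eef_pos: [0.4342, -0.3295, 0.137]
eef_rot: [-0.0, 0.999, -0.046, -0.001]
force: [0.2, -0.2, -0.1]
width: 0.0856
-5.311089090927828 [ 0.43417196 -0.32948134  0.13698068] [-0.13711919  0.49461146  0.91966827  1.92787428 -0.47832024  0.95738187
  0.91842658]
[256.60332236 185.16575926]
197 135
```

View pics/w5c.png

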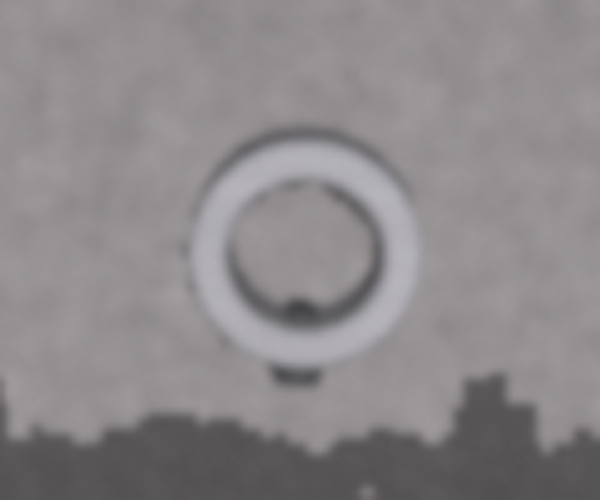

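```bash
python3 -c "
from h import *
L=load('pics/w5.png');T=load('pics/top0.png')
c=atz(*L,(257.8,184.6),.016); s=atz(*L,(256.0,210.2),.008); t=atz(*L,(256.1,197),.008)
print(c,s,t,[np.degrees(np.arctan2(*(v-c)[1::-1])) for v in (s,t)])
print('tri',tri([(*L,(257.8,184.6)),(*T,(399.8,214.1))]))
p,r=pose();print((r.as_matrix().T@(c-p))/.025,yaw())"
```

```text
[ 0.43604743 -0.32860229  0.016     ] [ 0.43216658 -0.35405152  0.008     ] [ 0.43338884 -0.34182392  0.008     ] [np.float64(-98.67045126110152), np.float64(-101.36933751784454)]
tri [ 0.43587454 -0.33081234  0.00851142]
[ 0.0685892  -0.04318758  4.85573948] -5.306036177293726
```

```bash
python3 -m crank '[{"tx":0.07,"ty":-0.04,"tz":0,"wx":0,"wy":0,"wz":0.065,"grip":0},{"tx":0,"ty":0,"tz":0.9,"wx":0,"wy":0,"wz":0,"grip":0},{"tx":0,"ty":0,"tz":0.9,"wx":0,"wy":0,"wz":0,"grip":0},{"tx":0,"ty":0,"tz":0.9,"wx":0,"wy":0,"wz":0,"grip":0},{"tx":0,"ty":0,"tz":0.9,"wx":0,"wy":0,"wz":0,"grip":0},{"tx":0,"ty":0,"tz":0.6,"wx":0,"wy":0,"wz":0,"grip":0},{"tx":0,"ty":0,"tz":0.35,"wx":0,"wy":0,"wz":0,"grip":0},{"tx":0,"ty":0,"tz":0,"wx":0,"wy":0,"wz":0,"grip":0},{"tx":0,"ty":0,"tz":0,"wx":0,"wy":0,"wz":0,"grip":0}]' 
python3 -m crank '[{"tx":0,"ty":0,"tz":0,"wx":0,"wy":0,"wz":0,"grip":1},{"tx":0,"ty":0,"tz":0,"wx":0,"wy":0,"wz":0,"grip":1},{"tx":0,"ty":0,"tz":0,"wx":0,"wy":0,"wz":0,"grip":1},{"tx":0,"ty":0,"tz":0,"wx":0,"wy":0,"wz":0,"grip":1},{"tx":0,"ty":0,"tz":0,"wx":0,"wy":0,"wz":0,"grip":1},{"tx":0,"ty":0,"tz":0,"wx":0,"wy":0,"wz":0,"grip":1},{"tx":0,"ty":0,"tz":0,"wx":0,"wy":0,"wz":0,"grip":1}]' 50
python3 -c "
from h import *
s=sense();print(yaw(),pose()[0],s['width'],s['force'])"
```

```text
t: 8.53
eef_pos: [0.4368, -0.3292, 0.0247]
eef_rot: [-0.0, 0.997, -0.08, -0.0]
force: [0.4, -0.4, -0.1]
width: 0.0851
t: 9.12
eef_pos: [0.4373, -0.3294, 0.0255]
eef_rot: [0.0, 0.997, -0.08, 0.001]
force: [-0.5, 0.7, 5.0]
width: 0.0382
-9.152796748797641 [ 0.43730645 -0.32940127  0.02554241] 0.038188395335014884 [-0.48664312  0.67660667  4.96488136]
```

```bash
python3 -m crank '[{"tx":0,"ty":0,"tz":0,"wx":0,"wy":0,"wz":0,"grip":1},{"tx":0,"ty":0,"tz":0,"wx":0,"wy":0,"wz":0,"grip":1},{"tx":0,"ty":0,"tz":-0.3,"wx":0,"wy":0,"wz":0,"grip":1},{"tx":0,"ty":0,"tz":-0.8,"wx":0,"wy":0,"wz":0,"grip":1},{"tx":0,"ty":0,"tz":-0.9,"wx":0,"wy":0,"wz":0,"grip":1},{"tx":0,"ty":0,"tz":-0.9,"wx":0,"wy":0,"wz":0,"grip":1},{"tx":0,"ty":0,"tz":-0.9,"wx":0,"wy":0,"wz":0,"grip":1},{"tx":0,"ty":0,"tz":-0.9,"wx":0,"wy":0,"wz":0,"grip":1},{"tx":0,"ty":0,"tz":-0.9,"wx":0,"wy":0,"wz":0,"grip":1},{"tx":0,"ty":0,"tz":0,"wx":0,"wy":0,"wz":0,"grip":1}]' 70
python3 -m crank '[{"tx":0,"ty":0,"tz":-0.9,"wx":0,"wy":0,"wz":0,"grip":1},{"tx":0,"ty":0,"tz":0,"wx":0,"wy":0,"wz":0,"grip":1},{"tx":0,"ty":0,"tz":0,"wx":0,"wy":0,"wz":0,"grip":1}]'
python3 -c "
from h import *
s=sense();print(yaw(),pose()[0],s['width'],s['force'])
im,K,P,Rw,c=save('wrist','pics/w6.png')
p,r=pose();x0,y0=195,200
a=cv2.resize(im[y0:y0+100,x0:x0+120],None,fx=6,fy=6,interpolation=cv2.INTER_CUBIC)
cv2.imwrite('pics/w6c.png',cv2.convertScaleAbs(a,alpha=1.3))
for z in (.006,.022): print(proj(K,P,Rw,p+r.as_matrix()@[0,0,z]))
"
```

```text
t: 9.95
eef_pos: [0.4385, -0.3312, 0.1689]
eef_rot: [0.002, 0.997, -0.08, 0.004]
force: [0.4, -1.0, -0.6]
width: 0.0378
t: 10.2
eef_pos: [0.437, -0.3292, 0.1873]
eef_rot: [0.0, 0.997, -0.08, 0.001]
force: [0.1, -0.1, -0.9]
width: 0.0379
-9.146649420748002 [ 0.43704783 -0.32917668  0.18730715] 0.037935888336861255 [ 0.12501602 -0.06044203 -0.92589722]
[254.20690137 248.26683485]
[254.24941584 234.03511275]
```

View pics/w6c.png

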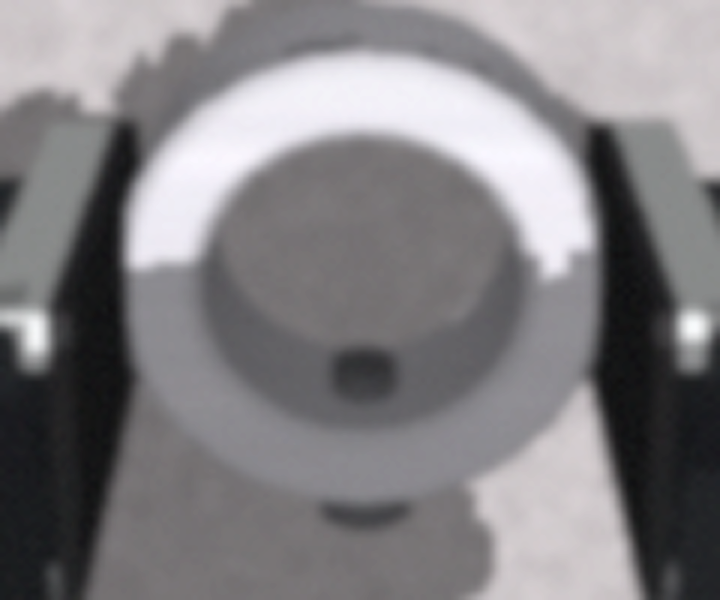

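```bash
python3 -c "
from h import *
from scipy.optimize import least_squares
c=read_camera('wrist');K=np.array(c['mtx']);M=np.array(c['mount']);L=(K,M[:3,3],M[:3,:3])
f=lambda u,v:np.array([195+u/6-.42,200+v/6-.42])
ob=[(.020,[125,602,50,500]),(.0131,[200,527,133,428])]
th=np.linspace(0,2*np.pi,361)
def res(q):
    o=[]
    for r,(l,ri,t,b) in ob:
        p=np.array([proj(*L,[q[0]+r*np.cos(a),q[1]+r*np.sin(a),q[2]]) for a in th])
        o+=[p[:,0].min()-f(l,0)[0],p[:,0].max()-f(ri,0)[0],p[:,1].min()-f(0,t)[1],p[:,1].max()-f(0,b)[1]]
    return o
s=least_squares(res,[0,0,.01]);print(s.x*1000,np.round(s.fun,2))
"
```

```text
[-0.10992051  1.74832466 12.65873571] [-0.93  0.93  0.46 -0.31  0.62 -0.62  0.2  -0.38]
```

```bash
python3 -m crank '[{"tx":-0.068,"ty":-0.99,"tz":0,"wx":0,"wy":0,"wz":0,"grip":1},{"tx":-0.068,"ty":-0.99,"tz":0,"wx":0,"wy":0,"wz":0,"grip":1},{"tx":-0.068,"ty":-0.99,"tz":0,"wx":0,"wy":0,"wz":0,"grip":1},{"tx":-0.068,"ty":-0.99,"tz":0,"wx":0,"wy":0,"wz":0,"grip":1},{"tx":-0.068,"ty":-0.99,"tz":0,"wx":0,"wy":0,"wz":0,"grip":1},{"tx":-0.068,"ty":-0.99,"tz":0,"wx":0,"wy":0,"wz":0,"grip":1},{"tx":-0.068,"ty":-0.99,"tz":0,"wx":0,"wy":0,"wz":0,"grip":1},{"tx":-0.068,"ty":-0.99,"tz":0,"wx":0,"wy":0,"wz":0,"grip":1},{"tx":-0.068,"ty":-0.99,"tz":0,"wx":0,"wy":0,"wz":0,"grip":1},{"tx":-0.068,"ty":-0.99,"tz":0,"wx":0,"wy":0,"wz":0,"grip":1}]'
python3 -m crank '[{"tx":-0.068,"ty":-0.99,"tz":0,"wx":0,"wy":0,"wz":0,"grip":1},{"tx":-0.068,"ty":-0.99,"tz":0,"wx":0,"wy":0,"wz":0,"grip":1},{"tx":-0.068,"ty":-0.99,"tz":0,"wx":0,"wy":0,"wz":0,"grip":1},{"tx":-0.068,"ty":-0.99,"tz":0,"wx":0,"wy":0,"wz":0,"grip":1},{"tx":-0.068,"ty":-0.99,"tz":0,"wx":0,"wy":0,"wz":0,"grip":1},{"tx":0,"ty":0,"tz":0,"wx":0,"wy":0,"wz":-0.12,"grip":1},{"tx":0,"ty":0,"tz":0,"wx":0,"wy":0,"wz":-0.12,"grip":1},{"tx":0,"ty":0,"tz":0,"wx":0,"wy":0,"wz":-0.12,"grip":1},{"tx":0,"ty":0,"tz":0,"wx":0,"wy":0,"wz":-0.12,"grip":1},{"tx":0,"ty":0,"tz":0,"wx":0,"wy":0,"wz":-0.12,"grip":1}]'
python3 -m crank '[{"tx":0,"ty":0,"tz":0,"wx":0,"wy":0,"wz":-0.12,"grip":1},{"tx":0,"ty":0,"tz":0,"wx":0,"wy":0,"wz":-0.12,"grip":1},{"tx":0,"ty":0,"tz":0,"wx":0,"wy":0,"wz":-0.12,"grip":1},{"tx":0,"ty":0,"tz":0,"wx":0,"wy":0,"wz":-0.12,"grip":1},{"tx":0,"ty":0,"tz":0,"wx":0,"wy":0,"wz":-0.12,"grip":1},{"tx":0,"ty":0,"tz":0,"wx":0,"wy":0,"wz":-0.12,"grip":1},{"tx":0,"ty":0,"tz":0,"wx":0,"wy":0,"wz":-0.12,"grip":1},{"tx":0,"ty":0,"tz":0,"wx":0,"wy":0,"wz":-0.12,"grip":1},{"tx":0,"ty":0,"tz":0,"wx":0,"wy":0,"wz":-0.12,"grip":1},{"tx":0,"ty":0,"tz":0,"wx":0,"wy":0,"wz":-0.12,"grip":1}]'
python3 -m crank '[{"tx":0,"ty":0,"tz":0,"wx":0,"wy":0,"wz":-0.12,"grip":1},{"tx":0,"ty":0,"tz":0,"wx":0,"wy":0,"wz":-0.12,"grip":1},{"tx":0,"ty":0,"tz":0,"wx":0,"wy":0,"wz":0,"grip":1},{"tx":0,"ty":0,"tz":0,"wx":0,"wy":0,"wz":0,"grip":1},{"tx":0,"ty":0,"tz":0,"wx":0,"wy":0,"wz":0,"grip":1}]'
python3 -c "
from h import *
s=sense();print(yaw(),pose()[0],s['width'],s['force'],s['qpos'])
p,r=pose();print((r.as_matrix().T@([.4711,.0418,p[2]]-p))/.025)
im,K,P,Rw,c=save('wrist','pics/w7.png')
x0,y0=195,195
a=cv2.resize(im[y0:y0+100,x0:x0+120],None,fx=6,fy=6,interpolation=cv2.INTER_CUBIC)
cv2.imwrite('pics/w7c.png',cv2.convertScaleAbs(a,alpha=1.3))
"
```

```text
t: 11.13
eef_pos: [0.4585, -0.0806, 0.186]
eef_rot: [0.0, 0.997, -0.08, -0.001]
force: [0.6, -0.1, -1.4]
width: 0.0376
t: 11.97
eef_pos: [0.4697, 0.0415, 0.1859]
eef_rot: [0.0, 0.975, 0.221, -0.001]
force: [-0.3, -0.1, -1.3]
width: 0.0377
t: 12.8
eef_pos: [0.4698, 0.0413, 0.1858]
eef_rot: [-0.001, 0.68, 0.733, -0.001]
force: [-0.4, -0.2, -1.4]
width: 0.0371
t: 13.22
eef_pos: [0.4703, 0.0413, 0.1864]
eef_rot: [-0.0, 0.591, 0.807, -0.0]
force: [0.3, -0.0, -1.3]
width: 0.0381
107.56271896972501 [0.47025817 0.04133807 0.18643488] 0.03806121792777329 [ 0.28497747 -0.02446526 -1.28687479] [-0.78933156  0.1828103   0.68459311  2.03955394 -0.13997857  0.96558903
  1.84449638]
[ 7.45489556e-03  3.76790264e-02 -4.53534227e-05]
```

View pics/w7c.png

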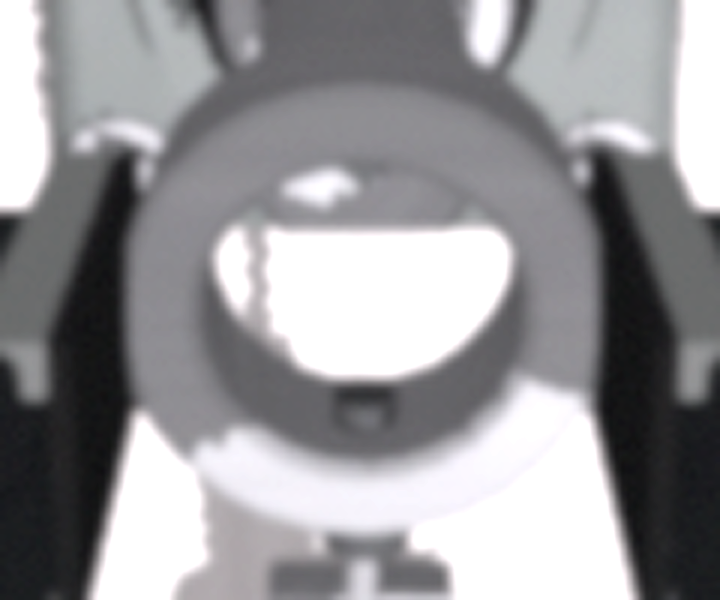

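The flat's edge is level at y≈228 and faces the set screw at (365,405), so they are aligned. I lower it, watching the force.

```bash
python3 -m crank '[{"tx":0.007,"ty":0.038,"tz":0,"wx":0,"wy":0,"wz":0,"grip":1},{"tx":0,"ty":0,"tz":0.5,"wx":0,"wy":0,"wz":0,"grip":1},{"tx":0,"ty":0,"tz":0.2,"wx":0,"wy":0,"wz":0,"grip":1},{"tx":0,"ty":0,"tz":0.1,"wx":0,"wy":0,"wz":0,"grip":1},{"tx":0,"ty":0,"tz":0.1,"wx":0,"wy":0,"wz":0,"grip":1},{"tx":0,"ty":0,"tz":0,"wx":0,"wy":0,"wz":0,"grip":1},{"tx":0,"ty":0,"tz":0,"wx":0,"wy":0,"wz":0,"grip":1}]'
python3 -m crank '[{"tx":0,"ty":0,"tz":0.06,"wx":0,"wy":0,"wz":0,"grip":1},{"tx":0,"ty":0,"tz":0.06,"wx":0,"wy":0,"wz":0,"grip":1},{"tx":0,"ty":0,"tz":0,"wx":0,"wy":0,"wz":0,"grip":1},{"tx":0,"ty":0,"tz":0,"wx":0,"wy":0,"wz":0,"grip":1}]'
python3 -c "
from h import *
s=sense();print(s['moment'],s['force'],pose()[0])"
```

```text
t: 13.85
eef_pos: [0.4717, 0.042, 0.1647]
eef_rot: [0.0, 0.59, 0.808, 0.0]
force: [0.1, -0.7, -0.5]
width: 0.0376
t: 14.18
eef_pos: [0.4712, 0.0417, 0.1614]
eef_rot: [-0.0, 0.59, 0.808, -0.0]
force: [-1.4, -0.8, -0.7]
width: 0.0373
[-0.15566938  0.30115164 -0.01831885] [-1.37397651 -0.82683442 -0.70727124] [0.4711823  0.04172479 0.16142373]
```

```bash
python3 -m crank '[{"tx":0,"ty":0,"tz":0.08,"wx":0,"wy":0,"wz":0,"grip":1},{"tx":0,"ty":0,"tz":0.08,"wx":0,"wy":0,"wz":0,"grip":1},{"tx":0,"ty":0,"tz":0.08,"wx":0,"wy":0,"wz":0,"grip":1},{"tx":0,"ty":0,"tz":0.08,"wx":0,"wy":0,"wz":0,"grip":1},{"tx":0,"ty":0,"tz":0,"wx":0,"wy":0,"wz":0,"grip":1},{"tx":0,"ty":0,"tz":0,"wx":0,"wy":0,"wz":0,"grip":1}]'
python3 -c "
from h import *
s=sense();print(s['moment'],s['force'],pose()[0],yaw())"
```

```text
t: 14.68
eef_pos: [0.4711, 0.0418, 0.153]
eef_rot: [-0.0, 0.59, 0.808, -0.0]
force: [-1.7, -1.0, -1.3]
width: 0.0377
[-0.31807543  0.40359122 -0.0188702 ] [-1.68202701 -1.01979637 -1.28640564] [0.47110506 0.0417859  0.15301434] 107.71437707616009
```

```bash
python3 -m crank '[{"tx":0,"ty":-0.015,"tz":0.15,"wx":0,"wy":0,"wz":0,"grip":1},{"tx":0,"ty":0,"tz":0.2,"wx":0,"wy":0,"wz":0,"grip":1},{"tx":0,"ty":0,"tz":0.2,"wx":0,"wy":0,"wz":0,"grip":1},{"tx":0,"ty":0,"tz":0.2,"wx":0,"wy":0,"wz":0,"grip":1},{"tx":0,"ty":0,"tz":0.2,"wx":0,"wy":0,"wz":0,"grip":1},{"tx":0,"ty":0,"tz":0.2,"wx":0,"wy":0,"wz":0,"grip":1},{"tx":0,"ty":0,"tz":0.15,"wx":0,"wy":0,"wz":0,"grip":1},{"tx":0,"ty":0,"tz":0.1,"wx":0,"wy":0,"wz":0,"grip":1},{"tx":0,"ty":0,"tz":0,"wx":0,"wy":0,"wz":0,"grip":1},{"tx":0,"ty":0,"tz":0,"wx":0,"wy":0,"wz":0,"grip":1}]' 80
python3 -c "
from h import *
s=sense();print(s['moment'],s['force'],pose()[0],yaw())"
```

```text
t: 15.52
eef_pos: [0.471, 0.0418, 0.1182]
eef_rot: [-0.0, 0.59, 0.808, -0.0]
force: [-2.4, -1.3, -2.1]
width: 0.0372
[-0.30849568  0.42319599  0.03882813] [-2.42129651 -1.25455752 -2.09141734] [0.47103521 0.04181447 0.11815945] 107.71931774004352
```

```bash
for i in 1; do
python3 -m crank '[{"tx":0,"ty":0,"tz":0.1,"wx":0,"wy":0,"wz":0,"grip":1},{"tx":0,"ty":0,"tz":0,"wx":0,"wy":0,"wz":0,"grip":1},{"tx":0,"ty":0,"tz":0,"wx":0,"wy":0,"wz":0,"grip":1},{"tx":0,"ty":0,"tz":0,"wx":0,"wy":0,"wz":0,"grip":1}]'
python3 -m crank '[{"tx":0,"ty":0,"tz":0.06,"wx":0,"wy":0,"wz":0,"grip":1},{"tx":0,"ty":0,"tz":0,"wx":0,"wy":0,"wz":0,"grip":1},{"tx":0,"ty":0,"tz":0,"wx":0,"wy":0,"wz":0,"grip":1},{"tx":0,"ty":0,"tz":0,"wx":0,"wy":0,"wz":0,"grip":1}]'
python3 -m crank '[{"tx":0,"ty":0,"tz":0.06,"wx":0,"wy":0,"wz":0,"grip":1},{"tx":0,"ty":0,"tz":0,"wx":0,"wy":0,"wz":0,"grip":1},{"tx":0,"ty":0,"tz":0,"wx":0,"wy":0,"wz":0,"grip":1},{"tx":0,"ty":0,"tz":0,"wx":0,"wy":0,"wz":0,"grip":1}]'; done
```

```text
t: 15.85
eef_pos: [0.4711, 0.0418, 0.1159]
eef_rot: [-0.0, 0.59, 0.808, -0.0]
force: [-1.8, -1.8, -2.7]
width: 0.037
t: 16.18
eef_pos: [0.4711, 0.0418, 0.1146]
eef_rot: [-0.0, 0.59, 0.808, -0.0]
force: [-3.1, -2.0, 0.2]
width: 0.0372
t: 16.52
eef_pos: [0.4711, 0.0418, 0.1132]
eef_rot: [-0.0, 0.59, 0.808, -0.0]
force: [-4.4, -2.3, 3.3]
width: 0.0371
```

```bash

python3 -m crank '[{"tx":0,"ty":-0.02,"tz":0,"wx":0,"wy":0,"wz":0,"grip":1},{"tx":0,"ty":0,"tz":0.05,"wx":0,"wy":0,"wz":0,"grip":1},{"tx":0,"ty":0,"tz":0.05,"wx":0,"wy":0,"wz":0,"grip":1},{"tx":0,"ty":0,"tz":0,"wx":0,"wy":0,"wz":0,"grip":1},{"tx":0,"ty":0,"tz":0,"wx":0,"wy":0,"wz":0,"grip":1},{"tx":0,"ty":0,"tz":0,"wx":0,"wy":0,"wz":0,"grip":1},{"tx":0,"ty":0,"tz":0,"wx":0,"wy":0,"wz":0,"grip":1}]'
python3 -c "
from h import *
s=sense();print(s['moment'],s['force'],pose()[0],yaw())
im,K,P,Rw,c=save('wrist','pics/w8.png')
x0,y0=175,150
a=cv2.resize(im[y0:y0+125,x0:x0+160],None,fx=5,fy=5,interpolation=cv2.INTER_CUBIC)
cv2.imwrite('pics/w8c.png',cv2.convertScaleAbs(a,alpha=1.2))"
```

```text
t: 17.1
eef_pos: [0.4711, 0.0417, 0.1111]
eef_rot: [0.0, 0.59, 0.808, 0.0]
force: [-5.5, -1.8, 6.7]
width: 0.0373
[-0.45845967  1.09197958  0.01713295] [-5.45046193 -1.80440314  6.68609753] [0.47111117 0.04174484 0.11113274] 107.71794918738227
```

View pics/w8c.png

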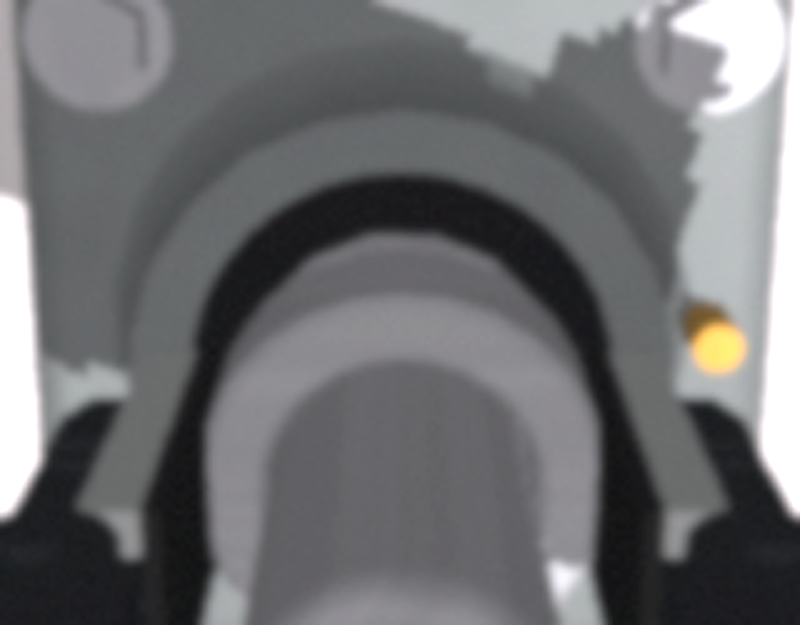

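The collar is seated on the washer, level, with both pads on it. The force rise of about 9.4 N means roughly 3.7 mm of squeeze, and the height gives about 85.6 mm. I check that it is at rest and hand in.

```bash

python3 -m crank '[{"tx":0,"ty":0,"tz":0.01,"wx":0,"wy":0,"wz":0,"grip":1},{"tx":0,"ty":0,"tz":0,"wx":0,"wy":0,"wz":0,"grip":1},{"tx":0,"ty":0,"tz":0,"wx":0,"wy":0,"wz":0,"grip":1},{"tx":0,"ty":0,"tz":0,"wx":0,"wy":0,"wz":0,"grip":1},{"tx":0,"ty":0,"tz":0,"wx":0,"wy":0,"wz":0,"grip":1},{"tx":0,"ty":0,"tz":0,"wx":0,"wy":0,"wz":0,"grip":1}]'
python3 -c "
from h import *
s=sense();print(s['joint_velocities'].round(4),s['force'],pose()[0],yaw())
print(hand_in())"
```

```text
t: 17.65
eef_pos: [0.4711, 0.0418, 0.1111]
eef_rot: [-0.0, 0.59, 0.808, 0.0]
force: [-6.1, -2.7, 9.1]
width: 0.0373
[-0.0008 -0.0003 -0.0013 -0.0016  0.0005 -0.0006  0.0003] [-6.08603546 -2.69276811  9.08100888] [0.47113047 0.04175509 0.11108327] 107.71416617795565
the job is handed in; nothing more can be done
None
```

I handed the job in at 17.7 s, with the collar on the shaft, pressed against the spring and still gripped. No verdict was reported.

**Shaft:** I saw the flat about 42° counter-clockwise of the bit. The pinch read 21.4 mm, which matches fingers square on the flat. I turned the shaft to yaw 17.5°; the bit's line measures 17.4°. After letting go, a wrist picture still showed the flat facing that way.

**Collar:** I gripped the larger collar at right angles to its screw and slid it down the shaft without jamming. Nothing else on the bench was touched.

**Last checks:**

| Check | Reading |
|---|---|
| Jaw direction | 107.7°, so the screw points about 17.7°, within 1° of the bit |
| Collar underside, if it did not slip in the fingers | about 85.6 mm above the bench |
| Spring squeeze from height | about 3.5–4 mm |
| Spring squeeze from force at the last press (9.4 N rise) | about 3.7 mm |
| Final vertical force | 2.4 N higher than at the last press, or about 11.8 N rise, which would mean about 4.9 mm |
| Grip | 80 N commanded, opening 37.3 mm |
| Arm | at rest |

- **Squeeze:** the last two force readings disagree by about 1.2 mm of squeeze, though the height did not change. Both are within the 2.5–6 mm allowed.
- **Side force:** about 6–7 N remained on the collar, pushing it away from the bit.
- **Opening:** it is about 2.7 mm under the 40 mm ring, more than the roughly 1.1 mm the pads gave at 50 N on the shaft.
- **Camera check on collar height:** a camera fit of the collar in the hand put its height about 3 mm off what the arm's own pose gave. I used the arm's value, and the spring contact came where that predicted.

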